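# Jam the heel wedge under the clamp arm so the board is held

### The job

Pick up the yellow wedge and push it, thin end first and flat on the grey plate, under the red lip of the clamp arm until it jams tight and the arm's rubber foot holds the circuit board down firmly. A push of about 11 N along the plate is right: do not ram it, or the foot will crack the board. Then let go and leave the wedge jammed there; the board must stay in its nest and the jar, spool and screwdriver where they are.

Things in the scene. Friction and masses are not known exactly. Their poses are not given: they have to be found in the camera images.
- wedge: yellow plastic wedge, 114 long, 24 wide, about 90 g, sliding easily (friction about 0.2). Origin: centre of the underside of the upright square grip post (24 x 24, 44 tall) at its thick end. x points from the post to the thin end, z up. The slope begins 12 ahead of the origin, 20 thick, and falls at 10 degrees to 4 thick at the thin end, 102 ahead of the origin.
- wedge_tip (a point): middle of the thin end's lower edge, 102 ahead of the wedge's origin. Slid in along the plate, it passes the lip freely for about 22, then lifts it with a push of 2 to 4 N; the foot meets the board at a depth of 27 to 70, different each time, and from there the push climbs 2 to 3 N per mm. The right depth shows only in the force. Bearing down on the wedge adds friction.
- fixture: grey steel plate 305 x 130 x 12 fixed on the bench mat, carrying the clamp. Origin: on its underside, straight below the lip. x points from lip to board (the way to push the wedge), z up. The plate runs from x = -130 to +175; its top is 12 above the origin, bare from -130 to the lip. Two pivot cheeks stand at x = 55, y = +-26, 54 above the origin.
- clamp: steel clamp arm on a level pivot, 32 wide, red rounded lip (40 wide, 5 radius) at its near end, rubber foot at its far end, over the board. Lip and foot rise and fall oppopointly by about as much; a light spring keeps the lip down, about 8 above the plate (some 3 N). Origin: on the pivot, 55 in x from the lip, roughly 42 above the fixture's origin. x points from lip to foot.
- board: blue circuit board on an aluminium spreader, 70 x 100 x 10, 250 g, loose in a black nest beyond the clamp. Origin: centre of its underside; z up. The heights of nest and pivot are set anew each time, so the foot starts 1 to 7 clear of the board. It bears a foot force of 22 N safely; over 4 N holds it.
- jar: small round jar, 48 across, 50 tall; origin at the centre of its underside; to be left alone
- spool: grey spool, 54 across, 40 tall, standing on end; origin at the centre of its underside; to be left alone
- screwdriver: red-handled screwdriver 160 long, lying on the mat, handle to its -x; to be left alone
Not all that is in view belongs to the job. There is more than one size of the wedge; the job needs the largest.

How it is judged:
By the outcome, as a careful person would: the job done as asked, in the order asked, and still so for the second after the job is handed in, with the robot touching nothing.
It also fails if it takes over 54 s, if anything falls off the work surface, if the arm or the gripper's body presses on something with over 40 N, if the wrist force passes 120 N, or if a joint passes its speed limit or range.

### The arm

A 6-joint arm with a two-finger parallel gripper is mounted at the origin on the work surface. World frame = base frame: x ahead of the robot, y to its left, z up, the work surface at z = 0. Lengths are in m, angles in rad, forces in N, time in s.
With the tool pointing down it reaches from about 0.35 to 0.775 m from the base axis. Payload 5.5 kg.
Tool frame: the origin (TCP) lies between the finger pads; the fingertips stand 22 mm ahead of it and the grasp point (between the pads) lies 3 mm ahead of it; z points along the fingers, y is the line along which they close (so a half turn about z gives the same grasp; the last joint's range is limited). The gripper opens to 85 mm and grips with 20 to 120 N. Pads are 22 mm wide; open, the fingers measure 114 mm over their backs; the gripper's body (76 mm by 85 mm) begins 54 mm behind the grasp point. The pads swing forward as they close: fully open they stand 13 mm farther back than shut.
Start: joints at [-1.327, 0.313, 0.046, 1.304, 0, 1.431], TCP at [0.215, -0.533, 0.226] pointing down, gripper open.
Joint ranges: [-2.76, 2.76], [-0.86, 1.69], [-1.03, 1.26], [-2.2, 2.34], [-1.47, 1.5], [-3.14, 3.14]. Speed limits (rad/s): [2.57, 2.57, 3.14, 3.14, 3.14, 3.14].

### API

Orientations are given as [roll, pitch, yaw] about the fixed x, y, z axes, in that order (R = Rz(yaw) Ry(pitch) Rx(roll)).
In Python, from station import status, eyes, workorder gives the robot as it stands.
- The arm moves only by the tool play_rows, never from a script. Its argument "moves" is one flat list of numbers, 6 for each row, row after row: the shift along the world's x, y, z in mm, then the turn, a rotation vector about the world's x, y, z in rad. A call has exactly 5 rows; each row is the pose to reach, as a shift and turn from the pose commanded when the call began; what a row does not reach only later rows make up. A row lasts 1/8 s, in which the tool goes at most 62.5 mm and 10.7 degrees, less where a joint would pass 70% of its speed; a pose out of reach is approached as far as the arm can. A call with a gripper value outside its range is refused whole. "claw" is the finger opening in mm, from 0 to 85.4, set as the call begins (left out, the last holds). The fingers move at their own pace and stop on an object; "newtons" is the grip in N (left out, the last holds). Time passes only in rows, so rows that repeat a pose let the fingers close, or fill a call up. It gives the time, the measured TCP pose, the force, the opening and the grip force at its end, in the units of the state.
- status.read_state(): the state, without advancing time (a new reading comes with each control period).
- eyes.snapshot(name): name is "scene" or "top" or "wrist"; returns a dict with "image" (480x640x3 uint8, blue, green, red), "range_z" (480x640 float32, m along the optical axis (not along the pixel's ray), 0 where there is no reading), "camera_matrix" (3x3 intrinsics, pixels), "k1" (the pictures are not rectified: a ray, as slopes to the right and down, at radius r is drawn at 1 + k1 r^2 times it, then the intrinsics apply), "cam_to_world" (4x4, takes a point from camera to world coordinates); the wrist camera has in their place "tool_from_camera" (4x4, takes a point from camera to tool coordinates, whose origin is the TCP and whose axes are the flange's). Camera axes: x right, y up, looking along -z (the intrinsics and any distortion apply to the point x, -y, -z); pixel columns grow to the right and rows downward; lengths in m; the calibration is good to about 2 mm. A picture is of the moment at which its call begins: read the wrist's pose just before it.
- workorder.sign_off(): hands the job in; it is judged then, once.
The state is a dict: "t": time; "qpos": joint angles; "qd": joint speeds; "effort": joint torques, N m; "eef_pos": TCP position; "ee_rot": TCP orientation; "force": force on the tool from outside, world axes, zero at the start; "torque": the same for the moment, N m; "gripper_width": finger opening in m; "finger_force": force on a finger pad.
Only numpy, scipy, OpenCV 4.12 (cv2) and the standard library are available. Lean on these libraries where they do the work, as an engineer would, in place of code of your own. Each camera call takes 0.05 s, during which the arm holds its last target. There are 200 camera calls.

## Working session

There is one attempt and no reset: what is moved stays moved. The work goes in short steps, Python scripts to look and compute and a tool call to move; the robot and the scene stay as the last step left them, time stands still between calls to the robot, and variables do not carry over. Pictures are saved under pics/ and viewed, at most 10 in all, crops included, and the job is handed in when it is done.

Besides the shell and the picture viewer there is one more tool, called after "Request:" by a JSON object that holds its "method" and its "body", one argument or row to a line. play_rows: Moves the arm, as the interface text tells. Its arguments: {"type":"object","properties":{"moves":{"type":"array","items":{"type":"number"}},"claw":{"type":"number"},"newtons":{"type":"number"}},"required":["moves"]}

```bash
ls; mkdir -p pics
cat > h.py <<'E'
import numpy as np, cv2
from station import status, eyes, workorder
def snap(n):
    s=status.read_state(); d=eyes.snapshot(n); d['s']=s; return d
def T(d):
    if 'cam_to_world' in d: return np.array(d['cam_to_world'])
    from scipy.spatial.transform import Rotation as R
    M=np.eye(4); M[:3,:3]=R.from_euler('xyz',d['s']['ee_rot']).as_matrix(); M[:3,3]=d['s']['eef_pos']
    return M@np.array(d['tool_from_camera'])
def slopes(d,uv):
    K=np.array(d['camera_matrix']); return cv2.undistortPoints(np.array(uv,float).reshape(-1,1,2),K,np.array([d['k1'],0,0,0.])).reshape(-1,2)
def cloud(d):
    v,u=np.mgrid[:480,:640]; s=slopes(d,np.stack([u.ravel(),v.ravel()],1)); z=d['range_z'].ravel()
    p=np.stack([s[:,0]*z,-s[:,1]*z,-z],1); M=T(d)
    w=p@M[:3,:3].T+M[:3,3]; w[z==0]=np.nan; return w.reshape(480,640,3)
def rayz(d,uv,z):
    s=slopes(d,uv); M=T(d); r=np.c_[s[:,0],-s[:,1],-np.ones(len(s))]@M[:3,:3].T; o=M[:3,3]
    return o+r*((z-o[2])/r[:,2])[:,None]
E
python3 - <<'E'
from h import *
for n in('top','scene'):
    d=snap(n); cv2.imwrite(f'pics/{n}0.png',d['image']); c=cloud(d); np.savez(f'{n}0.npz',c=c,im=d['image'],M=T(d)); print(n,T(d)[:3,3],d['camera_matrix'],d['k1'])
print(status.read_state())
E
```

```text
pics
top [0.489773   0.01547576 0.97407523] [[439.59912215   0.         322.10334733]
 [  0.         439.59912215 238.12529139]
 [  0.           0.           1.        ]] -0.053024541510992576
scene [0.90606397 0.58888936 1.00973647] [[586.98809573   0.         324.23161824]
 [  0.         586.98809573 226.33083284]
 [  0.           0.           1.        ]] -0.02158689231007785
{'t': 0.1, 'qpos': array([-1.32658837e+00,  3.13966305e-01,  4.51102072e-02,  1.30359840e+00,
        8.05308316e-06,  1.43119481e+00]), 'qd': array([ 0.00099675, -0.00059471,  0.00346775,  0.00026562,  0.00121403,
       -0.00108694]), 'effort': array([ 1.79937884e-03, -4.81724775e+01,  2.99243510e+01,  1.27639709e-02,
       -1.68492174e-04, -3.34107973e-06]), 'eef_pos': array([ 0.21519374, -0.53272443,  0.22558192]), 'ee_rot': array([-3.13995173e+00, -2.38707235e-04,  3.83809263e-01]), 'force': array([-0.61368103,  0.68605054, -0.43916611]), 'torque': array([0.01248409, 0.01381105, 0.02024381]), 'finger_force': 0.0, 'gripper_width': 0.0852709935086398}
```

View pics/top0.png

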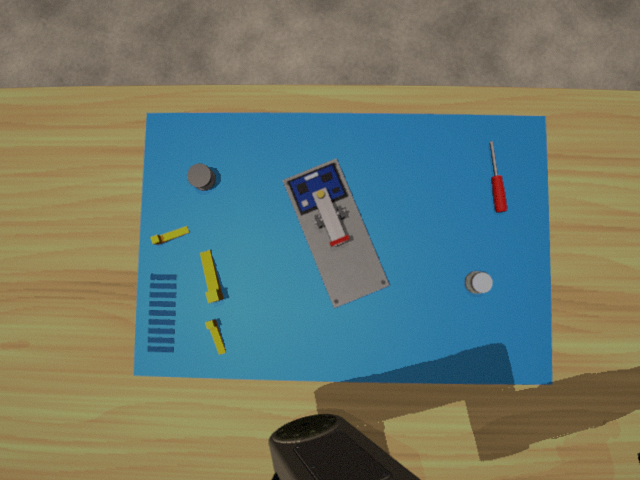

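View pics/scene0.png

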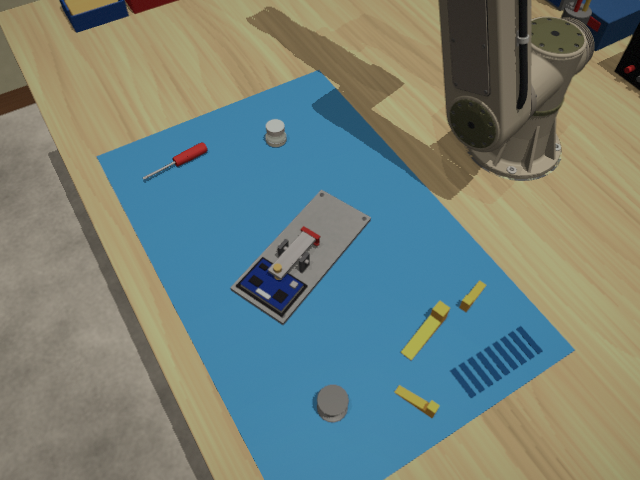

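The top view shows the large wedge with its post near (213,295) and tip near (206,251). The fixture has its lip at (339,241), its board at (317,188) and the plate's near edge at (360,297). Next I measure these from both views.

```bash
cat > m.py <<'E'
from h import *
for n in('top','scene'):
    z=np.load(f'{n}0.npz'); c=z['c']; im=z['im']; hsv=cv2.cvtColor(im,cv2.COLOR_BGR2HSV)
    print('==',n)
    m=cv2.inRange(hsv,(22,120,80),(34,255,255)); k,l,st,ce=cv2.connectedComponentsWithStats(m)
    for i in range(1,k):
        if 60<st[i,4]<1500:
            p=c[l==i]; p=p[~np.isnan(p[:,0])]
            if len(p)==0 or abs(p[:,2].mean())>.1 : continue
            r=cv2.minAreaRect((p[:,:2]*1000).astype(np.float32)); 
            top=p[p[:,2]>np.percentile(p[:,2],99)-.006]
            print(i,ce[i].round(),'n',len(p),'rect',np.round(cv2.boxPoints(r)).tolist(),'posttop',top.mean(0).round(4),len(top),'zmin',np.percentile(p[:,2],[2,98]).round(4))
    m=cv2.inRange(hsv,(0,0,90),(180,45,255)); 
    q=(m>0)&(c[...,2]>.005)&(c[...,2]<.02)&(c[...,0]>.3)&(abs(c[...,1])<.2)
    k,l,st,ce=cv2.connectedComponentsWithStats(q.astype(np.uint8)); i=1+st[1:,4].argmax(); p=c[l==i]
    r=cv2.minAreaRect((p[:,:2]*1000).astype(np.float32)); print('plate',r,np.round(cv2.boxPoints(r)).tolist(),'z',np.median(p[:,2]))
    m=cv2.inRange(hsv,(0,150,80),(8,255,255))|cv2.inRange(hsv,(172,150,80),(180,255,255))
    q=(m>0)&(abs(c[...,1])<.12)&(c[...,0]>.3); p=c[q]; print('lip',len(p),p.mean(0),np.percentile(p[:,2],[5,50,95])); print(cv2.boxPoints(cv2.minAreaRect((p[:,:2]*1000).astype(np.float32))).round())
    q=(hsv[...,0]>112)&(hsv[...,0]<130)&(hsv[...,1]>120)&(abs(c[...,1])<.2)&(c[...,2]>.012); p=c[q]; print('board',len(p),np.median(p,0),cv2.boxPoints(cv2.minAreaRect((p[:,:2]*1000).astype(np.float32))).round().tolist())
    q=(abs(c[...,1])<.4)&(c[...,0]>.3)&(c[...,0]<.75)&(abs(c[...,2])<.006); print('mat z',np.median(c[q][:,2]))
E
python3 m.py
```

```text
== top
57 [175. 234.] n 182 rect [[558.0, 397.0], [581.0, 344.0], [596.0, 350.0], [573.0, 403.0]] posttop [0.5711 0.3875 0.0137] 74 zmin [0.0042 0.0167]
69 [210. 276.] n 552 rect [[428.0, 283.0], [435.0, 259.0], [542.0, 294.0], [534.0, 318.0]] posttop [0.4429 0.2748 0.0462] 121 zmin [0.0059 0.0483]
80 [216. 337.] n 258 rect [[313.0, 267.0], [319.0, 251.0], [390.0, 277.0], [384.0, 293.0]] posttop [0.3805 0.2818 0.0322] 49 zmin [0.0037 0.0343]
plate ((585.35107421875, 15.649932861328125), (304.28643798828125, 129.38079833984375), 23.005456924438477) [[420.0, 16.0], [471.0, -103.0], [751.0, 16.0], [700.0, 135.0]] z 0.013867242805226832
lip 78 [0.56366875 0.00622445 0.05060635] [0.04822111 0.05126947 0.0537985 ]
[[548.  21.]
 [568. -15.]
 [578.  -9.]
 [559.  27.]]
board 793 [0.68414131 0.06010669 0.02581236] [[184.0, 101.0], [188.0, -15.0], [734.0, 1.0], [730.0, 118.0]]
mat z 0.002001852654855585
== scene
1 [75.  2.] n 109 rect [[684.0, -1012.0], [734.0, -1062.0], [767.0, -1029.0], [717.0, -979.0]] posttop [ 0.7196 -1.0187  0.038 ] 84 zmin [0.0324 0.0411]
16 [474. 293.] n 217 rect [[313.
[... 462 characters left out ...]
.0], [596.0, 349.0], [577.0, 402.0]] posttop [0.5737 0.3864 0.0139] 96 zmin [0.0028 0.0165]
20 [432. 407.] n 90 rect [[553.0, 415.0], [558.0, 400.0], [574.0, 405.0], [569.0, 420.0]] posttop [0.5643 0.4102 0.032 ] 86 zmin [0.0258 0.0345]
plate ((585.6201782226562, 15.22784423828125), (307.6722412109375, 132.4495849609375), 22.989702224731445) [[418.0, 16.0], [470.0, -106.0], [753.0, 14.0], [701.0, 136.0]] z 0.014098922318831364
lip 83 [0.56374724 0.00880447 0.04875377] [0.03101856 0.05073528 0.05496002]
[[551.  25.]
 [566. -14.]
 [576. -10.]
 [561.  29.]]
board 1138 [0.68363153 0.05882524 0.02616004] [[-468.0, -18.0], [-441.0, -184.0], [736.0, 5.0], [709.0, 171.0]]
mat z 0.0020191213772543515
```

Request:
{"method": "play_rows", "body": {
  "moves": [23,41,0,0,0,0.154,46,82,0,0,0,0.308,69,122,0,0,0,0.462,92,163,0,0,0,0.616,115,203,0,0,0,0.77],
  "claw": 60
}}

```text
t: 0.72
eef_pos: [0.3307, -0.3286, 0.2261]
ee_rot: [-3.141, -0.0, 1.159]
force: [0.0, -0.7, -0.7]
gripper_width: 0.0602
finger_force: 0.0
```

Request:
{"method": "play_rows", "body": {
  "moves": [20,44,0,0,0,0.154,40,88,0,0,0,0.308,60,132,0,0,0,0.462,80,176,0,0,0,0.616,100,220,0,0,0,0.77]
}}

```text
t: 1.35
eef_pos: [0.4305, -0.1086, 0.2262]
ee_rot: [-3.141, -0.0, 1.929]
force: [0.5, -1.7, -0.5]
gripper_width: 0.0602
finger_force: 0.0
```

Request:
{"method": "play_rows", "body": {
  "moves": [8,42,0,0,0,0.154,16,84,0,0,0,0.308,24,126,0,0,0,0.462,32,168,0,0,0,0.616,40,210,0,0,0,0.77]
}}

```text
t: 1.98
eef_pos: [0.4702, 0.1012, 0.2261]
ee_rot: [-3.141, -0.0, 2.699]
force: [-0.4, -0.8, 0.8]
gripper_width: 0.0597
finger_force: 0.0
```

Request:
{"method": "play_rows", "body": {
  "moves": [-5,35,-10,0,0,0.154,-10,70,-20,0,0,0.308,-16,105,-30,0,0,0.462,-22,140,-45,0,0,0.616,-27,175,-66,0,0,0.767]
}}

```text
t: 2.6
eef_pos: [0.4431, 0.276, 0.16]
ee_rot: [3.141, 0.001, -2.817]
force: [0.3, 0.2, -1.0]
gripper_width: 0.0599
finger_force: 0.0
```

Run:
```python
from h import *
d=snap('wrist'); cv2.imwrite('pics/w1.png',d['image']); c=cloud(d); hsv=cv2.cvtColor(d['image'],cv2.COLOR_BGR2HSV)
m=cv2.inRange(hsv,(22,120,60),(34,255,255)); k,l,st,ce=cv2.connectedComponentsWithStats(m)
print(d['s']['eef_pos'],d['s']['ee_rot'])
for i in range(1,k):
    if st[i,4]>300:
        p=c[l==i]; p=p[~np.isnan(p[:,0])]; b=cv2.boxPoints(cv2.minAreaRect((p[:,:2]*1000).astype(np.float32))).round(1).tolist()
        t=p[p[:,2]>.043]; print(ce[i],len(p),b,np.percentile(p[:,2],[1,99]))
        if len(t)>20: print(cv2.minAreaRect((t[:,:2]*1000).astype(np.float32)),t.mean(0))
```

```text
[0.44312641 0.276005   0.1600391 ] [ 3.14149221e+00  5.89120349e-04 -2.81731862e+00]
[354.82194514 119.91720698] 2004 [[312.0, 265.29998779296875], [317.1000061035156, 251.0], [388.6000061035156, 276.70001220703125], [383.3999938964844, 291.0]] [0.00413874 0.03285315]
[321.22366992 284.834962  ] 1833 [[426.20001220703125, 281.5], [432.70001220703125, 260.70001220703125], [540.0, 294.70001220703125], [533.4000244140625, 315.3999938964844]] [0.00575309 0.04630066]
((443.24688720703125, 281.7305908203125), (15.063324928283691, 29.996967315673828), 68.86103057861328) [0.44179677 0.28140655 0.04563403]
[370.59360731 375.76864536] 657 [[442.0, 305.8999938964844], [472.29998779296875, 263.79998779296875], [602.7000122070312, 357.70001220703125], [572.5, 399.79998779296875]] [0.00445055 0.19018798]
```

View pics/w1.png

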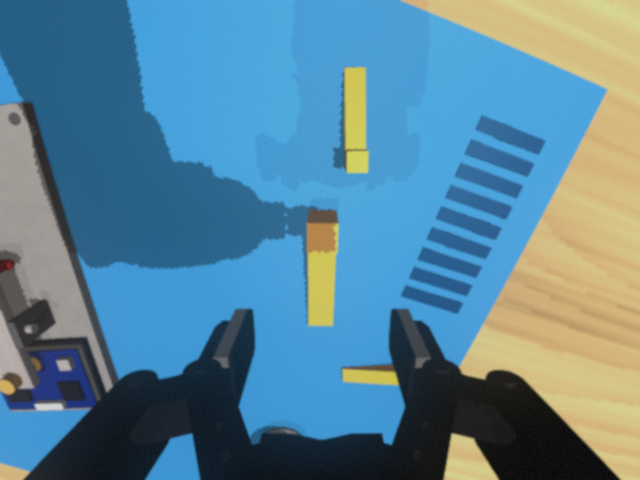

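Request:
{"method": "play_rows", "body": {
  "moves": [-1,-1,-40,0,0,0,-1,-1,-80,0,0,0,-1,-1,-110,0,0,0,-1,-1,-127,0,0,0,-1,-1,-127,0,0,0]
}}

```text
t: 3.28
eef_pos: [0.4407, 0.273, 0.0318]
ee_rot: [-3.141, -0.004, -2.823]
force: [-0.1, 0.7, 0.4]
gripper_width: 0.0599
finger_force: 0.0
```

Request:
{"method": "play_rows", "body": {
  "moves": [0,0,0,0,0,0,0,0,0,0,0,0,0,0,0,0,0,0,0,0,0,0,0,0,0,0,0,0,0,0],
  "claw": 10,
  "newtons": 60
}}

```text
t: 3.9
eef_pos: [0.4432, 0.2742, 0.0347]
ee_rot: [3.141, 0.002, -2.822]
force: [-0.3, -0.7, 5.2]
gripper_width: 0.022
finger_force: 59.2
```

Request:
{"method": "play_rows", "body": {
  "moves": [0,0,20,0,0,0,0,0,50,0,0,0,0,-20,65,0,0,0.02,0,-60,65,0,0,0.05,0,-100,65,0,0,0.082]
}}

```text
t: 4.53
eef_pos: [0.4424, 0.173, 0.0989]
ee_rot: [-3.141, 0.001, -2.738]
force: [0.3, -0.9, -1.4]
gripper_width: 0.0218
finger_force: 59.1
```

Request:
{"method": "play_rows", "body": {
  "moves": [0,-50,0,0,0,0,0,-100,0,0,0,0,0,-150,0,0,0,0,4,-190,0,0,0,0,9,-215,0,0,0,0]
}}

```text
t: 5.15
eef_pos: [0.4513, -0.0431, 0.0987]
ee_rot: [-3.141, 0.0, -2.742]
force: [0.2, -0.2, -0.9]
gripper_width: 0.0216
finger_force: 59.1
```

```bash
cat > w.py <<'E'
from h import *
import sys
n=sys.argv[1]
s=status.read_state(); print(s['eef_pos'],s['ee_rot'],s['force'],s['torque'],s['gripper_width'])
for cam in ('wrist','top','scene'):
    d=snap(cam); c=cloud(d); hsv=cv2.cvtColor(d['image'],cv2.COLOR_BGR2HSV)
    cv2.imwrite(f'pics/{n}_{cam}.png',d['image'])
    m=cv2.inRange(hsv,(22,120,60),(34,255,255)); e=d['s']['eef_pos']
    near=(m>0)&(np.hypot(c[...,0]-e[0]-.05,c[...,1]-e[1]-.02)<.09); p=c[near]
    if len(p)<20: print(cam,'none'); continue
    r=cv2.minAreaRect((p[:,:2]*1000).astype(np.float32)); print(cam,len(p),cv2.boxPoints(r).round(1).tolist())
    u=np.array([np.cos(np.radians(23)),np.sin(np.radians(23))]); v=np.array([-u[1],u[0]])
    a=(p[:,:2]-[.5647,.0068])@u*1000; b=(p[:,:2]-[.5647,.0068])@v*1000; z=p[:,2]*1000
    print(' tip x',np.percentile(a,99.5).round(1),'tail',np.percentile(a,.5).round(1))
    lo,hi=a.min(),a.max()
    for x in np.arange(np.floor(hi-80),hi,13):
        q=(a>x)&(a<x+13)
        if q.sum()>10: print('  x%d'%x,'y',np.percentile(b[q],[2,98]).round(1),'z',np.median(z[q]).round(1),'expected bottom',(np.median(z[q])-4-(hi-np.median(a[q]))*.1763).round(1))
E
python3 w.py a
```

```text
[ 0.45129068 -0.04310309  0.0987235 ] [-3.14115493e+00  4.57459770e-04 -2.74240838e+00] [ 0.21219262 -0.19664514 -0.9065799 ] [ 0.06073841  0.02334661 -0.033393  ] 0.02158155019074085
wrist 3259 [[453.1000061035156, -25.799999237060547], [467.3999938964844, -57.29999923706055], [575.2999877929688, -8.300000190734863], [561.0, 23.200000762939453]]
 tip x -6.2 tail -94.2
  x-77 y [-13.3   9.6] z 77.8 expected bottom 60.6
  x-64 y [-13.3   9.9] z 75.4 expected bottom 60.5
  x-51 y [-13.5   9.9] z 72.9 expected bottom 60.3
  x-38 y [-13.3  10.1] z 70.7 expected bottom 60.4
  x-12 y [-17.2  13.6] z 37.9 expected bottom 32.0
top 326 [[478.70001220703125, -4.800000190734863], [483.5, -41.5], [554.0, -32.29999923706055], [549.2000122070312, 4.5]]
 tip x -20.7 tail -86.1
  x-88 y [-4.6 13.2] z 80.0 expected bottom 65.7
  x-75 y [-15.6   7.8] z 77.8 expected bottom 65.4
  x-62 y [-16.1   7. ] z 75.5 expected bottom 65.3
  x-49 y [-16.5   7.1] z 73.1 expected bottom 65.2
  x-36 y [-16.3   7.1] z 70.8 expected bottom 65.2
scene 473 [[444.0, -37.900001525878906], [468.8999938964844, -83.80000305175781], [561.2999877929688, -33.599998474121094], [536.4000244140625, 12.300000190734863]]
 tip x -22.5 tail -112.2
  x-103 y [-13.7   8.7] z 83.3 expected bottom 66.2
  x-90 y [-15.6   8.4] z 80.8 expected bottom 65.9
  x-77 y [-13.8   9. ] z 78.7 expected bottom 66.2
  x-64 y [-13.9   8.3] z 76.0 expected bottom 65.7
  x-51 y [-14.2   8.6] z 73.7 expected bottom 65.8
  x-38 y [-14.4   8.8] z 71.8 expected bottom 66.1
  x-25 y [-11.9   7.1] z 70.0 expected bottom 65.8
```

View pics/a_wrist.png

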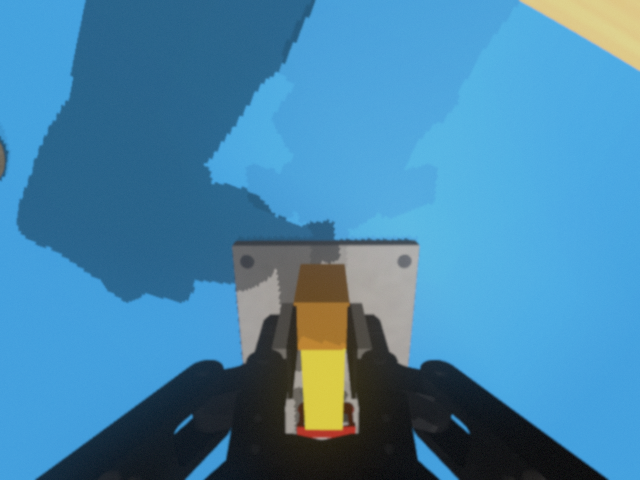

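Request:
{"method": "play_rows", "body": {
  "moves": [-1,2.5,-20,0,0,0,-1,2.5,-38,0,0,0,-1,2.5,-46,0,0,0,-1,2.5,-48,0,0,0,-1,2.5,-48,0,0,0]
}}

```text
t: 5.92
eef_pos: [0.4506, -0.0385, 0.0508]
ee_rot: [-3.141, 0.0, -2.74]
force: [-0.2, -0.1, -0.7]
gripper_width: 0.0216
finger_force: 59.1
```

Request:
{"method": "play_rows", "body": {
  "moves": [0,0,-1,0,0,0,0,0,-2,0,0,0,0,0,-2.5,0,0,0,0,0,-3,0,0,0,0,0,-3,0,0,0]
}}

```text
t: 6.55
eef_pos: [0.4503, -0.0387, 0.0474]
ee_rot: [3.141, -0.0, -2.74]
force: [-0.3, 0.3, -0.6]
gripper_width: 0.0216
finger_force: 59.1
```

Request:
{"method": "play_rows", "body": {
  "moves": [0,0,-0.3,0,0,0,0,0,-0.6,0,0,0,0,0,-0.8,0,0,0,0,0,-1,0,0,0,0,0,-1,0,0,0]
}}

```text
t: 7.18
eef_pos: [0.4503, -0.0387, 0.0467]
ee_rot: [-3.141, 0.0, -2.74]
force: [-2.7, 1.0, 5.3]
gripper_width: 0.0216
finger_force: 59.8
```

Request:
{"method": "play_rows", "body": {
  "moves": [0,0,0.4,0,0,0,9.2,3.9,0.4,0,0,0,18.4,7.8,0.4,0,0,0,27.6,11.7,0.4,0,0,0,27.6,11.7,0.4,0,0,0]
}}

```text
t: 7.8
eef_pos: [0.4792, -0.0267, 0.0468]
ee_rot: [-3.141, 0.001, -2.739]
force: [0.9, -0.0, 1.8]
gripper_width: 0.0219
finger_force: 59.4
```

```bash
python3 w.py b
cat > f.py <<'E'
from h import *
import time
s=status.read_state();u=np.array([.9205,.3907]);f=s['force'];e=s['eef_pos']
print('F along %.2f side %.2f z %.2f'%(f[:2]@u,f[1]*u[0]-f[0]*u[1],f[2]),'x',((e[:2]-[.5647,.0068])@u*1000).round(2),'y',((e[:2]-[.5647,.0068])@[-u[1],u[0]]*1000).round(2),'z',e[2]*1000,s['torque'])
E
python3 f.py
```

```text
[ 0.47924617 -0.02665765  0.04678031] [-3.14137386e+00  1.03284783e-03 -2.73942881e+00] [ 0.90400839 -0.00605571  1.77989495] [ 0.03345423 -0.23831309 -0.01885807] 0.021937048024628345
wrist 2597 [[500.5, -3.5], [510.8999938964844, -28.200000762939453], [567.2999877929688, -4.300000190734863], [556.7999877929688, 20.399999618530273]]
 tip x -9.5 tail -62.1
  x-69 y [-9.3 13.5] z 29.6 expected bottom 15.5
  x-56 y [-9.2 13.5] z 27.9 expected bottom 15.5
  x-43 y [-9.2 13.9] z 25.8 expected bottom 15.6
  x-30 y [-9.  13.7] z 23.3 expected bottom 15.5
  x-17 y [-9.1 14.3] z 21.5 expected bottom 15.5
top none
scene 313 [[477.5, -16.399999618530273], [493.29998779296875, -45.29999923706055], [578.2000122070312, 1.2000000476837158], [562.5, 30.0]]
 tip x 5.8 tail -84.1
  x-73 y [-13.9  13.8] z 31.9 expected bottom 14.8
  x-60 y [-9.5 13.7] z 29.2 expected bottom 14.3
  x-47 y [-10.5  14. ] z 27.0 expected bottom 14.4
  x-34 y [-8.3 14.3] z 25.3 expected bottom 15.0
F along 0.26 side 0.55 z 1.54 x -92.88 y 2.82 z 46.80373214085069 [ 0.017909   -0.15448917  0.00068795]
```

Request:
{"method": "play_rows", "body": {
  "moves": [3,0.2,0.1,0,0,0,6,1.3,0.1,0,0,0,9,2.6,0.1,0,0,0,13.5,4.1,0.1,0,0,0,13.5,4.1,0.1,0,0,0]
}}

```text
t: 8.57
eef_pos: [0.4919, -0.0228, 0.0469]
ee_rot: [3.142, 0.0, -2.74]
force: [1.5, 0.6, -0.1]
gripper_width: 0.0218
finger_force: 59.1
```

Request:
{"method": "play_rows", "body": {
  "moves": [1.8,0.8,0,0,0,0,3.7,1.6,0,0,0,0,5.5,2.3,0,0,0,0,7.4,3.1,0,0,0,0,7.4,3.1,0,0,0,0]
}}

```text
t: 9.2
eef_pos: [0.4989, -0.0197, 0.0469]
ee_rot: [3.141, 0.0, -2.74]
force: [-0.5, -0.3, -1.0]
gripper_width: 0.0218
finger_force: 59.1
```

```bash
python3 f.py
```

```text
F along -0.57 side -0.04 z -0.99 x -70.93 y 1.3 z 46.85233380986137 [-0.03306251  0.19855347  0.01735614]
```

Request:
{"method": "play_rows", "body": {
  "moves": [0.9,0.4,0,0,0,0,1.8,0.8,0,0,0,0,2.8,1.2,0,0,0,0,2.8,1.2,0,0,0,0,2.8,1.2,0,0,0,0]
}}

```text
t: 9.82
eef_pos: [0.5018, -0.0185, 0.0469]
ee_rot: [3.141, 0.0, -2.74]
force: [-0.4, 0.3, -0.5]
gripper_width: 0.0217
finger_force: 59.1
```

```bash
python3 f.py
```

```text
F along -0.22 side 0.40 z -0.47 x -67.83 y 1.27 z 46.92501648695385 [-0.09284438  0.12757826  0.01332779]
```

Request:
{"method": "play_rows", "body": {
  "moves": [0.9,0.4,0,0,0,0,1.8,0.8,0,0,0,0,2.8,1.2,0,0,0,0,2.8,1.2,0,0,0,0,2.8,1.2,0,0,0,0]
}}

```text
t: 10.45
eef_pos: [0.5046, -0.0174, 0.047]
ee_rot: [3.142, 0.0, -2.74]
force: [-1.2, 0.1, -1.7]
gripper_width: 0.0219
finger_force: 59.1
```

```bash
python3 f.py
```

```text
F along -1.04 side 0.58 z -1.67 x -64.75 y 1.24 z 46.95273358393814 [-0.02052823  0.14621573  0.02877686]
```

Run:
```python
from h import *
d=snap('scene'); c=cloud(d); im=d['image']; hsv=cv2.cvtColor(im,cv2.COLOR_BGR2HSV)
m=cv2.inRange(hsv,(0,150,80),(8,255,255))|cv2.inRange(hsv,(172,150,80),(180,255,255))
q=(m>0)&(abs(c[...,1])<.12)&(c[...,0]>.3); p=c[q]; print('lip',len(p),p.mean(0),np.percentile(p[:,2],[5,50,95]))
cv2.imwrite('pics/c.png',cv2.resize(im[170:340,210:410],None,fx=3.5,fy=3.5,interpolation=cv2.INTER_CUBIC))
```

```text
lip 88 [0.56393772 0.00873791 0.05159509] [0.03269433 0.05331181 0.05643235]
```

View pics/c.png

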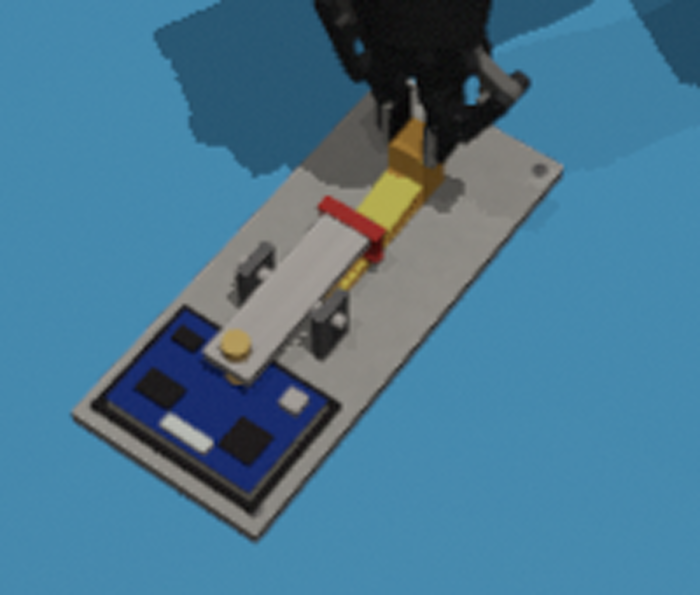

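The crop shows the wedge under the red lip at (355,230), and the lip is already about 2.5 mm up. I keep going in 3 mm steps.

Request:
{"method": "play_rows", "body": {
  "moves": [0.9,0.4,-0.1,0,0,0,1.8,0.8,-0.2,0,0,0,2.8,1.2,-0.2,0,0,0,2.8,1.2,-0.2,0,0,0,2.8,1.2,-0.2,0,0,0]
}}

```text
t: 11.12
eef_pos: [0.5074, -0.0162, 0.0468]
ee_rot: [-3.142, 0.0, -2.74]
force: [-1.6, -0.7, 0.3]
gripper_width: 0.0217
finger_force: 59.2
```

```bash
python3 f.py
```

```text
F along -1.80 side -0.02 z 0.33 x -61.72 y 1.21 z 46.808346988620386 [-0.07766697  0.22030616  0.00121984]
```

Request:
{"method": "play_rows", "body": {
  "moves": [0.9,0.4,0,0,0,0,1.8,0.8,0,0,0,0,2.8,1.2,0,0,0,0,2.8,1.2,0,0,0,0,2.8,1.2,0,0,0,0]
}}

```text
t: 11.75
eef_pos: [0.5102, -0.015, 0.0468]
ee_rot: [-3.142, 0.0, -2.74]
force: [-1.3, -0.9, 2.3]
gripper_width: 0.0217
finger_force: 59.4
```

```bash
python3 f.py
```

```text
F along -1.58 side -0.36 z 2.32 x -58.67 y 1.23 z 46.80246139431145 [-0.18984265  0.28604702  0.02718599]
```

Request:
{"method": "play_rows", "body": {
  "moves": [0.9,0.4,0.1,0,0,0,1.8,0.8,0.1,0,0,0,2.8,1.2,0.1,0,0,0,2.8,1.2,0.1,0,0,0,2.8,1.2,0.1,0,0,0]
}}

```text
t: 12.38
eef_pos: [0.513, -0.0137, 0.0468]
ee_rot: [3.141, 0.0, -2.74]
force: [-0.7, -0.7, 1.0]
gripper_width: 0.0217
finger_force: 59.3
```

Request:
{"method": "play_rows", "body": {
  "moves": [0.9,0.4,0,0,0,0,1.8,0.8,0,0,0,0,2.8,1.2,0,0,0,0,2.8,1.2,0,0,0,0,2.8,1.2,0,0,0,0]
}}

```text
t: 13.0
eef_pos: [0.5158, -0.0125, 0.0468]
ee_rot: [3.141, 0.0, -2.74]
force: [-1.1, -0.8, 1.1]
gripper_width: 0.022
finger_force: 59.2
```

Request:
{"method": "play_rows", "body": {
  "moves": [0.9,0.4,0,0,0,0,1.8,0.8,0,0,0,0,2.8,1.2,0,0,0,0,2.8,1.2,0,0,0,0,2.8,1.2,0,0,0,0]
}}

```text
t: 13.62
eef_pos: [0.5186, -0.0114, 0.0468]
ee_rot: [3.141, 0.0, -2.74]
force: [-1.1, 0.3, 0.8]
gripper_width: 0.0219
finger_force: 59.2
```

Request:
{"method": "play_rows", "body": {
  "moves": [0.9,0.4,0,0,0,0,1.8,0.8,0,0,0,0,2.8,1.2,0,0,0,0,2.8,1.2,0,0,0,0,2.8,1.2,0,0,0,0]
}}

```text
t: 14.25
eef_pos: [0.5214, -0.0101, 0.0468]
ee_rot: [3.141, 0.0, -2.74]
force: [-0.5, -0.1, -1.1]
gripper_width: 0.0216
finger_force: 59.2
```

Request:
{"method": "play_rows", "body": {
  "moves": [0.9,0.4,0,0,0,0,1.8,0.8,0,0,0,0,2.8,1.2,0,0,0,0,2.8,1.2,0,0,0,0,2.8,1.2,0,0,0,0]
}}

```text
t: 14.88
eef_pos: [0.5232, -0.0092, 0.0467]
ee_rot: [3.141, -0.002, -2.741]
force: [-5.2, -2.1, 2.4]
gripper_width: 0.0219
finger_force: 59.5
```

Request:
{"method": "play_rows", "body": {
  "moves": [0.5,0.2,0,0,0,0,0.9,0.4,0,0,0,0,0.9,0.4,0,0,0,0,0.9,0.4,0,0,0,0,0.9,0.4,0,0,0,0]
}}

```text
t: 15.5
eef_pos: [0.5234, -0.0091, 0.0467]
ee_rot: [3.141, -0.003, -2.741]
force: [-6.6, -2.3, 4.1]
gripper_width: 0.0216
finger_force: 59.7
```

```bash
python3 f.py; python3 -c "
from h import *
for i in range(3): eyes.snapshot('top'); print(status.read_state()['force'])"; python3 f.py
```

```text
F along -6.96 side 0.51 z 4.07 x -44.2 y 1.54 z 46.72608498413368 [-0.71499878  1.28538348  0.00956806]
[-5.90212278 -2.55562235  4.51094968]
[-7.03911173 -2.52342428  4.15867742]
[-6.19163037 -3.662738    4.9497128 ]
F along -7.13 side -0.95 z 4.95 x -44.18 y 1.54 z 46.74110940554736 [-0.70640571  1.25368883 -0.04917535]
```

Request:
{"method": "play_rows", "body": {
  "moves": [0.4,0.2,0.2,0,0,0,0.8,0.4,0.4,0,0,0,1.2,0.5,0.4,0,0,0,1.4,0.6,0.4,0,0,0,1.4,0.6,0.4,0,0,0]
}}

```text
t: 16.27
eef_pos: [0.5238, -0.0087, 0.0467]
ee_rot: [3.141, -0.005, -2.741]
force: [-8.2, -4.4, 4.2]
gripper_width: 0.0217
finger_force: 59.6
```

```bash
python3 f.py; python3 -c "
from h import *
for i in range(3): eyes.snapshot('top'); print(status.read_state()['force'])"
```

```text
F along -9.30 side -0.84 z 4.17 x -43.69 y 1.69 z 46.741811411789 [-0.96266835  1.56135068  0.00409267]
[-7.76894311 -3.68600032  3.87385834]
[-8.3328197  -3.77702228  4.05637653]
[-8.63050342 -3.74966064  3.05787011]
```

Request:
{"method": "play_rows", "body": {
  "moves": [0.4,0.2,0.3,0,0,0,0.8,0.4,0.5,0,0,0,1.2,0.5,0.5,0,0,0,1.4,0.6,0.5,0,0,0,1.4,0.6,0.5,0,0,0]
}}

```text
t: 17.05
eef_pos: [0.5242, -0.0083, 0.0467]
ee_rot: [3.141, -0.007, -2.741]
force: [-9.7, -5.2, 3.0]
gripper_width: 0.0219
finger_force: 59.5
```

```bash
python3 f.py; python3 -c "
from h import *
for i in range(3): eyes.snapshot('top'); print(status.read_state()['force'])"
```

```text
F along -10.97 side -1.04 z 3.00 x -43.2 y 1.88 z 46.71191372948946 [-1.18019419  1.79324504 -0.07700023]
[-8.83279322 -4.70097809  3.80598508]
[-9.98294279 -5.49837168  2.67303697]
[-9.85015924 -4.85841286  2.2087673 ]
```

Request:
{"method": "play_rows", "body": {
  "moves": [0.2,0.1,0.1,0,0,0,0.4,0.15,0.1,0,0,0,0.5,0.2,0.1,0,0,0,0.5,0.2,0.1,0,0,0,0.5,0.2,0.1,0,0,0]
}}

```text
t: 17.82
eef_pos: [0.5243, -0.0082, 0.0467]
ee_rot: [3.141, -0.008, -2.741]
force: [-10.5, -6.1, 1.8]
gripper_width: 0.0218
finger_force: 59.5
```

```bash
python3 f.py; python3 -c "
from h import *
for i in range(3): eyes.snapshot('top'); print(status.read_state()['force'])"
```

```text
F along -12.05 side -1.53 z 1.76 x -43.03 y 1.94 z 46.730232180670356 [-1.32502253e+00  2.00671474e+00  8.04813880e-04]
[-10.1598113   -5.77330844   4.18583913]
[-9.59498833 -6.21004797  2.84475304]
[-10.49322567  -5.63341872   3.71714057]
```

Request:
{"method": "play_rows", "body": {
  "moves": [-0.5,-0.2,0,0,0,0,-1,-0.4,0,0,0,0,-1.5,-0.7,0,0,0,0,-1.5,-0.7,0,0,0,0,-1.5,-0.7,0,0,0,0]
}}

```text
t: 18.6
eef_pos: [0.5243, -0.0083, 0.0468]
ee_rot: [3.141, -0.005, -2.741]
force: [-6.0, -3.0, -0.1]
gripper_width: 0.0217
finger_force: 59.1
```

Request:
{"method": "play_rows", "body": {
  "moves": [0,0,0,0,0,0,0,0,0,0,0,0,0,0,0,0,0,0,0,0,0,0,0,0,0,0,0,0,0,0],
  "claw": 55
}}

```text
t: 19.23
eef_pos: [0.5269, -0.0079, 0.0479]
ee_rot: [-3.142, 0.0, -2.74]
force: [-0.1, -0.2, 0.4]
gripper_width: 0.0549
finger_force: 0.0
```

Request:
{"method": "play_rows", "body": {
  "moves": [0,0,15,0,0,0,0,0,40,0,0,0,-10,-5,80,0,0,0,-30,-12,120,0,0,0,-60,-25,150,0,0,0]
}}

```text
t: 19.85
eef_pos: [0.4672, -0.0332, 0.2007]
ee_rot: [-3.14, 0.003, -2.739]
force: [-1.2, 0.5, -0.7]
gripper_width: 0.0551
finger_force: 0.0
```

Run:
```python
from h import *
print(status.read_state()['t'])
d=snap('scene'); c=cloud(d); im=d['image']; hsv=cv2.cvtColor(im,cv2.COLOR_BGR2HSV)
m=cv2.inRange(hsv,(0,150,80),(8,255,255))|cv2.inRange(hsv,(172,150,80),(180,255,255))
q=(m>0)&(abs(c[...,1])<.12)&(c[...,0]>.3); p=c[q]; print('lip',len(p),p.mean(0),np.percentile(p[:,2],[5,50,95]))
m=cv2.inRange(hsv,(22,120,60),(34,255,255)); q=(m>0)&(c[...,2]>.052)&(abs(c[...,1])<.1)&(c[...,0]>.45)&(c[...,0]<.56); print('post top',c[q].mean(0),q.sum())
cv2.imwrite('pics/e.png',cv2.resize(im[170:340,210:410],None,fx=3.5,fy=3.5,interpolation=cv2.INTER_CUBIC))
```

```text
19.85
lip 89 [0.56453145 0.00868028 0.05549483] [0.03597144 0.0569154  0.060202  ]
post top [ 0.52471151 -0.00873174  0.05804447] 115
```

View pics/e.png

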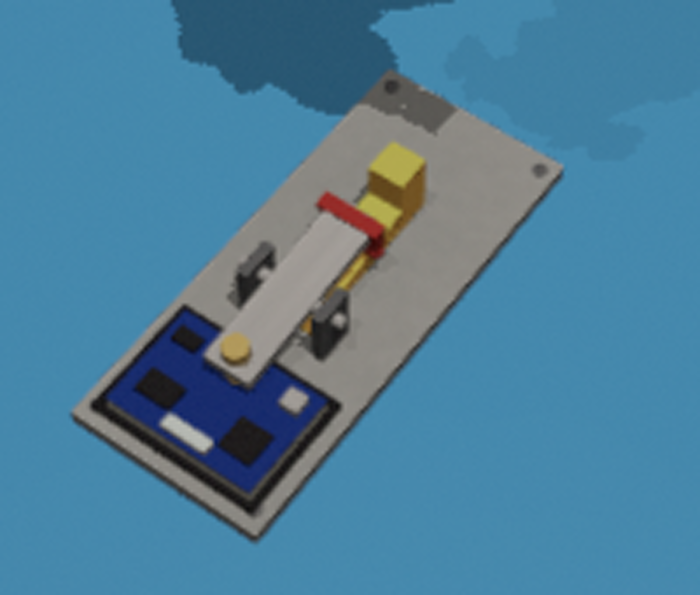

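The picture shows the wedge jammed flat under the lip, with its post at (397,165). The foot is down at (235,350), the board is in its nest, and the gripper is clear. I hand in.

```bash
python3 -c "
from station import workorder; print(workorder.sign_off())"
```

```text
the job is handed in; nothing more can be done
None
```

The largest yellow wedge is jammed flat under the red lip, pushed in with about 11.5 N along the plate. The foot is down on the board, which is in its nest; the gripper has let go and is clear, and the job was handed in at about 20 s.

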